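# Feel for the keyway and unlock the cutter safe

### The job

Take the red T-handled key out of its wooden block, put it into the lock boss on the blue cutter safe and, pressing only lightly, turn it gently back and forth until you feel it drop fully home into the hidden keyway. Then turn it clockwise by about an eighth of a turn, so that the brass bolt draws back clear of its staple, and leave the key standing in the lock, let go. Never force the key, and leave the pot, the ink jar and the squeegee where they are.

Things in the scene. Friction and masses are not known exactly. Their poses are not given: they have to be found in the camera images.
- key: Loose steel key, red T handle, upright in its block at the start, about 90 g, 87 mm tall. Origin: centre of its foot; z up the shank, x along blade and handle. From the foot up: flat blade 16 (x) x 5 (y) mm, 16 mm long; round guide, tapered 11 to 16.6 mm dia up to 22 mm, then 16.6 mm to 48 mm; shank 13 mm dia to 63 mm; handle bar to 87 mm. Half turns about z are alike.
- key_handle (a point): Centre of the key's red handle bar, 75 mm above its foot; axes as the key's. The bar is 42 (x) x 16 (y) x 24 (z) mm: grip it across its 16 mm.
- stand: Fixed wooden block 70 x 70 x 30 mm, origin at the centre of its underside, with one round hole 18 mm dia, 20 mm deep, in the middle of its top, in which the key stands.
- case: Fixed blue steel cutter safe 200 (x) x 260 (y) x 70 (z) mm, origin at the centre of its underside. Its grey lid is its -y part. A steel staple 18 mm high stands on its top at x +26 mm, y -8 mm. The round lock boss (33 mm dia, flaring to 39 mm at the top, 46 mm tall) stands on its top at x 0, y +70 mm, with a 16 mm high bolt guide beside it on its +x side.
- lock_mouth (a point): Centre of the lock's round mouth, level with the top of the boss; axes as the safe's. The mouth is 24 mm wide and narrows over 4 mm to a straight bore of 18 mm dia. In it is a sprung black barrel with one straight keyway across its top, 7 mm wide, 12 mm deep. The keyway's direction is not measured: within 0.8 rad either way of this frame's x axis (half turns alike).
- barrel_rest (a point): Point on the bore's axis at the barrel's unpressed top, 29 mm below the mouth; axes as the safe's. Off the keyway the key's foot pushes the barrel down on its spring: about 2.5 N at first touch, 0.9 N more per mm, solid 6 mm down. When the blade is within 0.12 rad of the keyway, the barrel springs up round it and the force drops by half or more (it may rub).
- key_home (a point): Point on the bore's axis 41 mm below the mouth (the keyway's floor), where the key's foot stands when fully home; axes as the safe's.
- barrel (a joint): Turn of the lock barrel in rad, clockwise seen from above: 0 locked (start), about 0.8 unlocked, with hard end stops at -0.2 and 1.2 that need not be reached. It stays where it is left; it takes about 0.1 N m to turn, which only an engaged key can give without forcing.
- bolt (a joint): Draw of the brass bolt in m, along the safe's +y: 0 is shot through the staple, clear of it from 0.018 on, 0.030 at 0.8 rad of the barrel, which moves it (0.038 m per rad). The bolt is 14 mm wide, 8 mm thick, 78 mm long, lying on the top of the safe along y, from the staple to the guide beside the boss.
- pot: Bystander: loose open green paint pot with a red band, 84 mm dia, 100 mm tall, origin at the centre of its underside.
- ink: Bystander: loose ink jar with yellow label and black cap, 60 mm dia, 75 mm tall, origin at the centre of its underside.
- squeegee: Bystander: loose wooden squeegee lying flat, bar 30 (x) x 240 (y) x 30 mm high with a black rubber blade along its +x side, origin under the centre of the bar.
There are look-alikes about, which are no part of the job. Of the things like the key, leave any that is black or turquoise; of the rest the smaller one is meant.

How it is judged (in metres and radians):
On the way, in this order (a step that is already met when the one before it is completed fails the run):
1. the key has dropped home into the keyway (foot at least 37.5 mm below the mouth of the lock), the barrel not yet turned beyond 0.3 rad (z of key in the frame of lock_mouth below -0.0375 m and horizontal distance between key and lock_mouth below 0.005 m and angle between key's own z axis and vertical below 0.17 rad and value of joint barrel below 0.3 rad), for 0.1 s.
2. the barrel has been turned beyond 0.55 rad with the key home in it (z of key in the frame of lock_mouth below -0.0375 m and horizontal distance between key and lock_mouth below 0.005 m and angle between key's own z axis and vertical below 0.17 rad and value of joint barrel above 0.55 rad), for 0.2 s.
At the end, for the whole second after the job is handed in: The barrel stands beyond 0.55 rad clockwise, the bolt is drawn by more than 20 mm, and the released key stands still and upright (within 0.17 rad) in the lock, its foot at least 37.5 mm below the mouth and within 5 mm of its axis (all of step 2 and value of joint bolt above 0.02 m and linear speed of key below 0.02 m/s and velocity of joint barrel below 0.1 rad/s); the robot touches nothing.
It fails at once if the key is forced: more than 30 N between key and lock barrel (contact force between key and core above 30 N).
It fails at once if the key is forced: more than 30 N between key and safe (boss included) (contact force between key and case above 30 N).
It fails at once if a bystander (pot, ink jar or squeegee) is moved by more than 30 mm (distance of any of pot, ink, squeegee from where it was at the start of the episode above 0.03 m).
It also fails if it takes over 72 s, if anything falls off the work surface, if the arm or the gripper's body presses on something with over 40 N, if the wrist force passes 120 N, or if a joint passes its speed limit or range.

### The arm

A 6-joint arm with a two-finger parallel gripper is mounted at the origin on the work surface. World frame = base frame: x ahead of the robot, y to its left, z up, the work surface at z = 0. Lengths are in mm, angles in degrees, forces in N, time in s.
With the tool pointing down it reaches from about 300 to 850 mm from the base axis. Payload 5.4 kg.
Tool frame: the origin (TCP) lies at the very end of the fingers, on their centre line; the grasp point (between the pads) lies robot.grip_depth behind it (robot.grip_depth is the distance from the TCP to the grasp point, in mm); x points along the fingers, y is the direction in which the jaws open and shut, and the axes are right-handed (so a half turn about x gives the same grasp; the last joint's range is limited). The gripper opens to 85 mm and grips with 20 to 120 N. Pads are 22 mm wide; open, the fingers measure 114 mm over their backs; the gripper's body (76 mm by 85 mm) begins 54 mm behind the grasp point. The pads swing forward as they close: fully open they stand 13 mm farther back than shut.
Start: joints at [53.279, 9.076, 91.501, -0, 79.423, -12.038], TCP at [240.126, 522.442, 231.299] pointing down, gripper open.
Joint ranges: [-166.64, 166.64], [-54.1, 131.32], [10.49, 154.53], [-73.88, 253.88], [9.74, 151.15], [-171.62, 171.62]. Speed limits (degrees/s): [147.25, 147.25, 180, 180, 180, 180].

### API

Orientations are given as a 3x3 rotation matrix whose columns are the frame's x, y, z axes.
In Python, from workcell import robot, fingers, solve_ik, status, optics, job gives the robot as it stands. Calls block until the motion is done:
- robot.move_to(position, orientation): joint-space move of the TCP to a pose.
- robot.movel(position, rot=None, velocity=150, stop_force=None): straight line of the TCP; rot=None keeps the orientation; velocity is the mean speed in mm/s. With stop_force (N) it stops when the force on the tool has changed by that much, and returns True; else False.
- robot.movej(angles): joint-space move.
- fingers.grip(opening, squeeze=None): finger opening in mm; squeeze is the grip in N (None keeps the last); returns when the fingers have stopped.
- robot.dwell(seconds).
- solve_ik(position, orientation): joint angles nearest the present ones, or None.
- status.sense(): the state.
- optics.camera(name): name is "side" or "top" or "wrist"; returns the picture (400x640x3 uint8, red, green, blue); there is no depth.
- optics.camera_info(name): a dict with "mtx" (3x3 intrinsics, pixels), "view" (4x4, takes a point from world to camera coordinates). Camera axes: x right, y down, z forward; pixel columns grow to the right and rows downward; lengths in mm; the calibration is good to about 2 mm. A picture is of the moment at which its call begins: read the wrist's pose just before it. camera_info takes no time and is no camera call; for the wrist camera it gives the pose at the moment of the call.
A pose or a line that the arm cannot do raises robot.MotionError and nothing moves.
- job.close_job(): hands the job in, once; it reports no verdict.
Trained networks look in the newest picture that a camera, given by its name, has taken for a name from the list of things; names that differ only in an ending like _2 or _b are one class to them, and where a whole thing is asked for, a point or a joint stands for the part that bears it (a point fixed in the world has none). Each returns a list of dicts, best first, with "confidence" (0 to 1); they miss things now and then, are a little off and sometimes report something else, mostly with a low value. They report only what shows in the picture. A call takes as long as a camera call. They do not tell look-alikes from the thing itself.
- optics.find_in(camera, query): "rect" ([centre column, centre row, width, height] in pixels, round what is visible of it).
- optics.trace(camera, query): "pixels" (400x640 bool, what is visible of it) and "rect" ([centre column, centre row, width, height] in pixels, round what is visible of it).
- optics.landmark_of(camera, query): "xy" ([column, row] in pixels: a listed point, or the origin of a listed thing).
The state is a dict: "time": time; "qpos": joint angles; "qvel": joint speeds; "effort": joint torques, N m; "position": TCP position; "eef_rot": TCP orientation; "contact_force": force on the tool from outside, world axes, zero at the start; "ft_torque": the same for the moment, N m; "gripper_width": finger opening in mm.
Only numpy, scipy, OpenCV 4.12 (cv2) and the standard library are available. Lean on these libraries where they do the work, as an engineer would, in place of code of your own. Each camera call takes 0.05 s, during which the arm holds its last target. There are 200 camera calls.

## Working session

There is one attempt and no reset: what is moved stays moved. The work goes in short steps, each a Python script; the robot and the scene stay as the last script left them, time stands still between calls to the robot, and variables do not carry over. Pictures are saved under pics/ and viewed, about 8 in all and at most 12, crops included, and the job is handed in when it is done.

```bash
ls; mkdir -p pics; python3 - <<'E'
from workcell import robot, fingers, solve_ik, status, optics, job
import cv2,numpy as np
print(robot.grip_depth, status.sense())
for c in("top","side"):
    im=optics.camera(c); cv2.imwrite(f"pics/{c}0.png",im[:,:,::-1])
    i=optics.camera_info(c); print(c,i["mtx"].tolist(),np.round(i["view"],4).tolist())
    for q in("key","case","stand","pot","ink","squeegee"):
        print(q,[(np.round(d["rect"]).tolist(),round(d["confidence"],2)) for d in optics.find_in(c,q)])
    for q in("key","key_handle","stand","lock_mouth","case","barrel_rest","key_home"):
        print("L",q,[(np.round(d["xy"],1).tolist(),round(d["confidence"],2)) for d in optics.landmark_of(c,q)])
E
```

```text
pics
18.700000000000003 {'time': 0.0, 'qpos': array([ 5.32803545e+01,  9.11478372e+00,  9.15730928e+01,  1.96603612e-03,
        7.94234769e+01, -1.20378737e+01]), 'qvel': array([ 0.02165935,  0.04289433, -0.04165231, -0.07019031, -0.0353966 ,
       -0.04512271]), 'effort': array([ 6.15845329e-04, -3.96003342e+01, -3.31431055e+01, -1.88689546e-04,
        8.46515031e-03, -6.70436430e-05]), 'position': array([239.74541579, 521.96552305, 230.28795184]), 'eef_rot': array([[-1.18904608e-03,  4.17582644e-01,  9.08638169e-01],
       [-1.53767119e-03,  9.08636973e-01, -4.17584107e-01],
       [-9.99998111e-01, -1.89371348e-03, -4.38306424e-04]]), 'contact_force': array([ 0.35992105,  0.33522764, -0.35577291]), 'ft_torque': array([ 0.0356478 , -0.00178258, -0.00147132]), 'gripper_width': 85.58692310654996}
top [[491.08447733311976, 0.0, 320.85724490147715], [0.0, 491.08447733311976, 196.7609961282577], [0.0, 0.0, 1.0]] [[-0.0262, -0.9995, -0.0187, -6.7805], [-0.9905, 0.0285, -0.1343, 549.843], [0.1348, 0.015, -0.9908, 995.9391], [0.0, 0.0, 0.0, 1.0]]
key [([467.0, 187.0, 37.0, 20.0], 0.87)
[... 1308 characters left out ...]
0.0, 18.0, 30.0], 0.53)]
case [([277.0, 187.0, 115.0, 97.0], 0.65)]
stand [([345.0, 320.0, 49.0, 37.0], 0.75)]
pot [([364.0, 164.0, 63.0, 57.0], 0.69), ([387.0, 233.0, 34.0, 51.0], 0.63)]
ink [([279.0, 258.0, 26.0, 37.0], 0.61), ([278.0, 184.0, 112.0, 97.0], 0.46)]
squeegee [([362.0, 164.0, 57.0, 56.0], 0.57)]
L key [([341.7, 318.2], 0.74), ([330.5, 280.7], 0.73), ([294.0, 337.1], 0.57)]
L key_handle [([297.7, 312.3], 0.96), ([385.8, 268.3], 0.9), ([333.3, 265.6], 0.85), ([345.6, 298.1], 0.69)]
L stand [([341.3, 314.4], 0.58)]
L lock_mouth [([261.1, 144.4], 0.73)]
L case [([275.2, 192.4], 0.8), ([260.9, 156.4], 0.34)]
L barrel_rest [([260.4, 153.8], 0.73)]
L key_home [([262.6, 159.6], 0.65)]
```

```bash
python3 - <<'E'
import cv2,numpy as np
a=cv2.imread("pics/top0.png")[60:340,170:510];b=cv2.imread("pics/side0.png")[110:370,200:440]
cv2.imwrite("pics/v1.png",cv2.resize(a,None,fx=2.3,fy=2.1,interpolation=2)); cv2.imwrite("pics/v2.png",cv2.resize(b,None,fx=2.3,fy=2.3,interpolation=2))
E
```

```text
(no output)
```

View pics/v1.png

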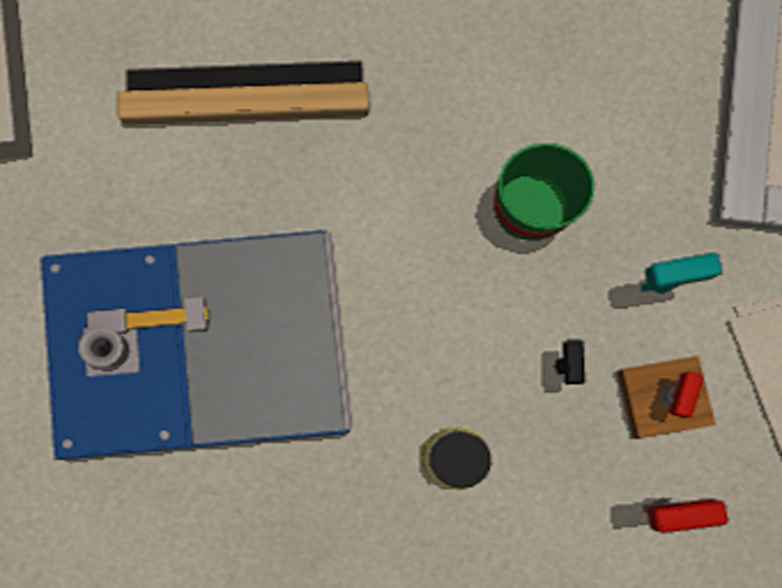

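View pics/v2.png

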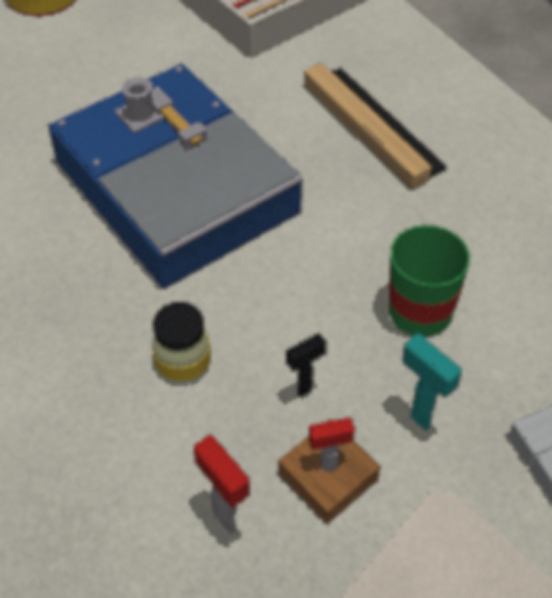

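Top view: the safe's boss mouth is at about pixel (215,226). The small red key stands in the block with its handle at about (468,247). The larger red, turquoise and black keys are decoys. The safe is turned only a few degrees.

```bash
cat > h.py <<'E'
from workcell import robot, fingers, solve_ik, status, optics, job
import cv2,numpy as np
def onplane(info,px,z):
    px=np.atleast_2d(px).astype(float); V=np.array(info["view"]);R=V[:3,:3];c=-R.T@V[:3,3]
    d=(R.T@np.linalg.inv(info["mtx"])@np.c_[px,np.ones(len(px))].T).T
    return c+d*((z-c[2])/d[:,2])[:,None]
def project(info,p):
    V=np.array(info["view"]);q=(V[:3,:3]@np.atleast_2d(p).T).T+V[:3,3];q=(info["mtx"]@q.T).T
    return q[:,:2]/q[:,2:]
def tri(obs):
    A=np.zeros((3,3));b=np.zeros(3)
    for info,px in obs:
        V=np.array(info["view"]);R=V[:3,:3];c=-R.T@V[:3,3];d=R.T@np.linalg.inv(info["mtx"])@np.r_[px,1];d/=np.linalg.norm(d)
        P=np.eye(3)-np.outer(d,d);A+=P;b+=P@c
    return np.linalg.solve(A,b)
def down(yaw): # jaw direction (tool y) at yaw deg in world, tool x down
    a=np.radians(yaw);y=np.array([np.cos(a),np.sin(a),0]);x=np.array([0,0,-1.]);return np.c_[x,y,np.cross(x,y)]
E
python3 - <<'E'
from h import *
T=optics.camera_info("top");S=optics.camera_info("side")
print("lock top@116",onplane(T,(214.8,226.2),116),"tri",tri([(T,(214.8,226.2)),(S,(260.5,145.5))]))
print("handle",onplane(T,(467,247),75),tri([(T,(467,247.)),(S,(345,299.))]))
print("stand",onplane(T,(458.3,249),15))
im=cv2.imread("pics/top0.png");hsv=cv2.cvtColor(im,cv2.COLOR_BGR2HSV)
m=((hsv[...,0]<8)|(hsv[...,0]>172))&(hsv[...,1]>150)&(hsv[...,2]>90)
m[:215]=0;m[280:]=0;m[:,:450]=0;m[:,490:]=0
v,u=np.where(m);W=onplane(T,np.c_[u,v],80)[:,:2];print(len(u),W.mean(0))
r=cv2.minAreaRect(W.astype(np.float32));print(r,cv2.fitLine(W.astype(np.float32),2,0,.01,.01).ravel())
# safe edges: top crop corners of the case at z=70
px=np.array([[42,257],[328,232],[348,432],[57,458]])/[2.3,2.1]+[170,60]
C=onplane(T,px,70);print(C.round(),np.linalg.norm(np.diff(C,axis=0),axis=1))
print([np.degrees(np.arctan2(*(b-a)[1::-1])) for a,b in zip(C,np.roll(C,-1,0))])
E
```

```text
lock top@116 [[487.18194229 183.43082561 116.        ]] tri [489.31239207 178.87969159 129.51243017]
handle [[ 435.25554606 -310.08249166   75.        ]] [ 436.64312635 -309.41185507   80.14985353]
stand [[ 433.07930625 -308.1800176    15.        ]]
166 [ 434.34062738 -313.09752044]
((434.2786865234375, -313.0771484375), (15.234061241149902, 41.545162200927734), 70.50041198730469) [ 9.4289088e-01 -3.3310169e-01  4.3434064e+02 -3.1309753e+02]
[[583. 249.  70.]
 [600.  -7.  70.]
 [406. -20.  70.]
 [388. 234.  70.]] [256.64269963 194.27706899 254.33601767]
[np.float64(-86.14612187405656), np.float64(-176.23892594782998), np.float64(94.03861543212267), np.float64(4.4392551424867435)]
```

```bash
python3 - <<'E'
from h import *
robot.move_to([434.5,-310,220],down(70.5)); robot.dwell(.3)
I=optics.camera_info("wrist");im=optics.camera("wrist");cv2.imwrite("pics/w1.png",im[:,:,::-1])
V=np.array(I["view"]);print("cam",-V[:3,:3].T@V[:3,3],V[:3,:3].round(3).tolist(),status.sense()["position"])
for q in("key","key_handle","stand"):
    for d in optics.landmark_of("wrist",q): print(q,np.round(d["xy"],1),round(d["confidence"],2))
E
```

```text
cam [ 372.79604315 -288.89284876  362.45395328] [[0.333, 0.943, 0.001], [0.911, -0.322, 0.259], [0.244, -0.086, -0.966]] [ 434.60336641 -309.8680354   220.01747665]
key [293.5  74.1] 0.88
key [350.5 258.5] 0.84
key [313.7 175. ] 0.79
key [403.9 173.8] 0.79
key_handle [285.1  56.5] 0.96
key_handle [356.1 309.9] 0.92
key_handle [316.7 192. ] 0.75
key_handle [427.2 188.7] 0.58
stand [316.6 174.7] 0.62
```

View pics/w1.png

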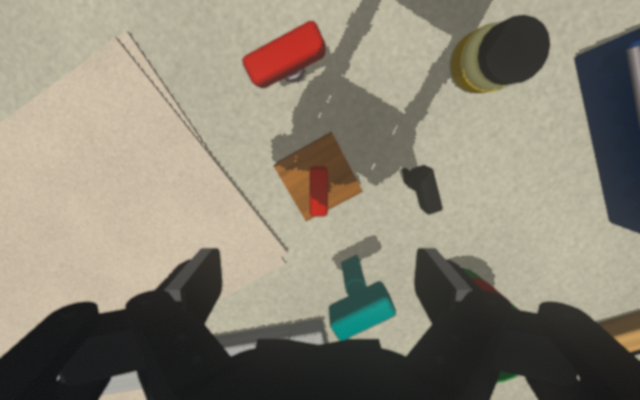

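The red bar is at about (318,191), almost vertical in the image, so the jaws line up across it. Next I refine the position and angle.

```bash
python3 - <<'E'
from h import *
I=optics.camera_info("wrist")
im=cv2.imread("pics/w1.png");hsv=cv2.cvtColor(im,cv2.COLOR_BGR2HSV)
m=((hsv[...,0]<8)|(hsv[...,0]>172))&(hsv[...,1]>140)&(hsv[...,2]>70)
m[:150]=0;m[235:]=0;m[:,:290]=0;m[:,345:]=0
bright=m&(hsv[...,2]>hsv[...,2][m].mean()*0+0)
v,u=np.where(m);print(len(u),u.min(),u.max(),v.min(),v.max())
# fit box model by silhouette: pose x,y,yaw, tilt 0, z handle 73..97
from scipy.optimize import minimize
def sil(p):
    x,y,a=p[:3];a=np.radians(a);c,s=np.cos(a),np.sin(a)
    P=[[x+dx*c-dy*s,y+dx*s+dy*c,z] for dx in(-21,21) for dy in(-8,8) for z in(73,97)]
    q=project(I,P).astype(np.float32);h=cv2.convexHull(q)
    k=np.zeros((400*4,640*4),np.uint8);cv2.fillConvexPoly(k,(h*4+1.5).round().astype(int),1)
    return cv2.resize(k.astype(np.float32),(640,400),interpolation=cv2.INTER_AREA)
f=lambda p:np.abs(sil(p)-m).sum()
best=min((minimize(f,[435,-310,a0],method="Nelder-Mead",options=dict(initial_simplex=[[435,-310,a0],[440,-310,a0],[435,-305,a0],[435,-310,a0+6]])) for a0 in(-24,-19,-14)),key=lambda r:r.fun)
print(best.x,best.fun)
for q in("key_handle",):print(onplane(I,(316.7,192),85),onplane(I,(318.5,191),85))
print("stand",onplane(I,(317,176),22))
E
```

```text
849 310 327 166 215
[ 434.31054826 -310.33801362  -19.91389737] 142.9375
[[ 435.49984816 -312.13736352   85.        ]] [[ 435.17204693 -310.32796592   85.        ]]
stand [[ 433.20080416 -311.17503861   22.        ]]
```

```bash
python3 - <<'E'
from h import *
R=down(70.1)
fingers.grip(50,40)
robot.move_to([434.5,-310.3,110],R)
print(robot.movel([434.5,-310.3,67],velocity=80,stop_force=12))
print(status.sense()["position"],status.sense()["contact_force"])
fingers.grip(10,50); robot.dwell(.3)
s=status.sense();print(s["gripper_width"],s["position"],s["contact_force"],s["time"])
robot.movel([434.5,-310.3,170],velocity=60); robot.dwell(.3)
s=status.sense();print(s["gripper_width"],s["position"],s["contact_force"],s["time"])
for c in("side","wrist"):
    im=optics.camera(c);cv2.imwrite(f"pics/g_{c}.png",im[:,:,::-1])
a=cv2.imread("pics/g_side.png")[170:330,250:450]; b=cv2.imread("pics/g_wrist.png")
cv2.imwrite("pics/v4.png",np.hstack([cv2.resize(a,(400,320),interpolation=2),cv2.resize(b,(400,320))]))
E
```

```text
False
[ 434.56996188 -310.30824752   66.94573319] [0.15157358 0.86916653 0.57132656]
15.190490066294702 [ 434.87060617 -310.63985404   67.62027935] [0.04818993 0.67471845 5.2202039 ] 7.25
15.075162746288733 [ 434.4578288  -310.27502675  169.92024526] [-0.46439371 -0.86473733 -0.26045756] 9.4167
```

View pics/v4.png

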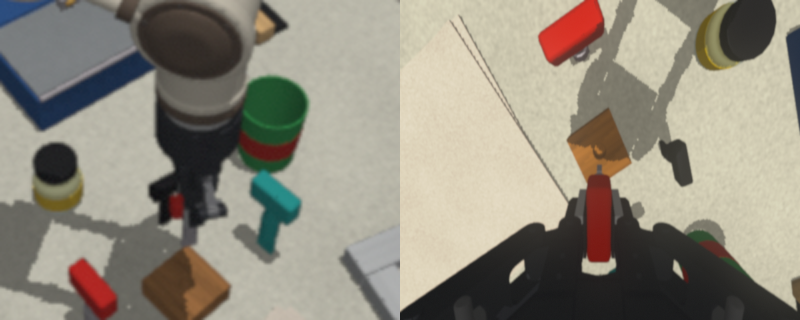

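The key is held, 15.1 mm across the bar, and clear of the block. Now I'll hold the wrist camera straight down over the boss to locate the mouth and try to see the keyway.

```bash
python3 - <<'E'
from h import *
robot.movel([434.5,-310.3,235],velocity=200)
I=optics.camera_info("wrist");s=status.sense();V=np.array(I["view"])
T=np.eye(4);T[:3,:3]=s["eef_rot"];T[:3,3]=s["position"]
rel=np.linalg.inv(T)@np.linalg.inv(V)   # cam in tool
np.save("rel.npy",rel);print(I["mtx"][0],rel.round(3).tolist())
L=np.array([488,183.]);a=np.radians(4.2)
up=np.array([np.cos(a-0),np.sin(a),0]) # image up = safe x
f=np.array([0,0,-1.]);C=np.eye(4);C[:3,:3]=np.c_[np.cross(-up,f),-up,f];C[:3,3]=[*L,116+215]
W=C@np.linalg.inv(rel);print(W.round(3).tolist(),solve_ik(W[:3,3],W[:3,:3]))
W2=W.copy();W2[2,3]+=40
robot.move_to(W[:3,3],W[:3,:3]);robot.dwell(.3)
I=optics.camera_info("wrist");im=optics.camera("wrist");cv2.imwrite("pics/lock.png",im[:,:,::-1]);np.savez("lock.npz",mtx=I["mtx"],view=I["view"])
for q in("lock_mouth","barrel_rest","case"):
    for d in optics.landmark_of("wrist",q): print(q,np.round(d["xy"],1),round(d["confidence"],2),onplane(I,d["xy"],116))
a=cv2.imread("pics/lock.png");u,v=project(I,[*L,116])[0].astype(int)
c=a[v-50:v+50,u-50:u+50].astype(float);c=np.clip(255*(c/255)**.45,0,255).astype(np.uint8)
cv2.imwrite("pics/v5.png",np.hstack([cv2.resize(a,(400,400)),cv2.resize(c,(400,400),interpolation=2)]));print(u,v,status.sense()["time"])
E
```

```text
[321.50129541   0.         317.85564085] [[-0.001, -0.259, 0.966, -142.453], [1.0, 0.001, 0.001, -0.886], [-0.001, 0.966, 0.259, -65.256], [0.0, 0.0, 0.0, 1.0]]
[[0.258, 0.073, -0.963, 461.933], [0.019, -0.997, -0.07, 180.328], [-0.966, -0.001, -0.259, 176.516], [0.0, 0.0, 0.0, 1.0]] [  7.92242524 -11.34286693 119.20785572  -1.10787772  57.17883792
  94.24263987]
lock_mouth [311.7 193.9] 0.72 [[491.6219198  185.85889095 116.        ]]
lock_mouth [601.6 322.7] 0.23 [[420.01453947 -13.52442693 116.        ]]
barrel_rest [312.2 194.2] 0.68 [[491.44631431 185.51070507 116.        ]]
case [383.6 196.8] 0.93 [[493.20837696 137.77317813 116.        ]]
315 199 13.6
```

View pics/v5.png

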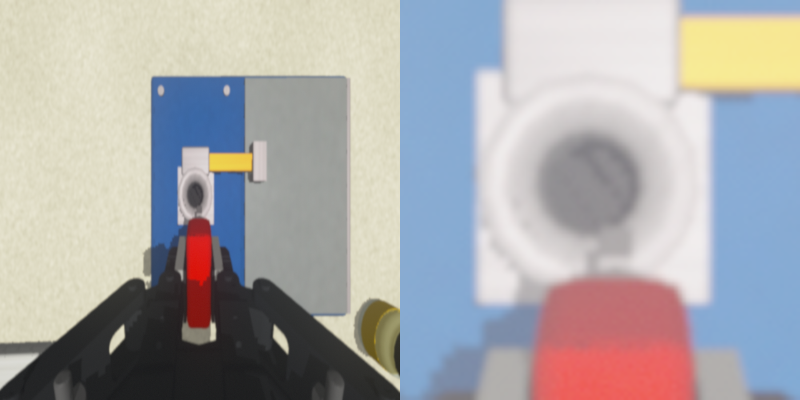

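```bash
python3 - <<'E'
import cv2,numpy as np
a=cv2.imread("pics/lock.png");c=cv2.cvtColor(a[178:212,295:331],cv2.COLOR_BGR2GRAY).astype(float)
print(c[8:26,8:28].astype(int))
c=np.clip((c-c.min())/(60-c.min()),0,1)*255
cv2.imwrite("pics/v6.png",cv2.resize(c.astype(np.uint8),None,fx=14,fy=14,interpolation=2))
E
```

```text
[[ 93  86  83  77  72  66  61  58  58  59  62  65  65  65  62  61  67  77
   88 105]
 [ 87  82  79  75  68  63  59  59  58  60  65  69  70  69  63  60  60  65
   75  90]
 [ 83  79  76  74  70  67  65  64  61  60  65  68  71  71  66  60  58  60
   66  79]
 [ 78  75  74  72  72  71  70  68  65  61  62  66  71  70  69  66  64  61
   61  69]
 [ 74  73  72  72  72  72  72  71  69  65  61  62  67  71  72  71  68  64
   60  64]
 [ 72  71  72  72  71  72  72  72  71  69  63  60  64  69  71  72  71  66
   60  59]
 [ 72  71  71  71  72  71  73  72  72  70  65  60  61  66  69  72  71  68
   65  62]
 [ 73  72  71  69  71  71  73  73  73  72  68  65  61  62  66  70  72  71
   69  64]
 [ 72  71  70  69  69  72  73  73  73  72  71  69  64  62  64  69  72  73
   70  64]
 [ 73  72  72  70  70  72  71  72  73  73  72  71  68  66  67  68  70  71
   70  64]
 [ 72  72  72  72  71  70  70  71  72  72  73  72  71  71  69  67  67  70
   69  64]
 [ 71  72  72  72  70  69  69  71  72  73  72  73  72  72  70  66  65  67
   68  64]
 [ 73  71  72  72  71  70  69  71  72  72  72  73  73  73  72  68  67  67
   66  64]
 [ 74  72  72  72  72  71  70  71  71  71  72  72  73  73  72  72  70  66
   64  64]
 [ 75  72  72  71  72  72  70  69  69  70  72  72  73  72  73  72  69  65
   61  66]
 [ 79  74  71  71  71  71  71  70  68  69  71  72  72  72  72  73  69  64
   63  74]
 [ 84  77  73  72  72  72  71  71  70  70  71  72  73  72  71  70  68  67
   73  89]
 [ 96  83  76  72  72  72  71  72  70  71  70  70  72  71  69  67  67  73
   87 106]]
```

View pics/v6.png

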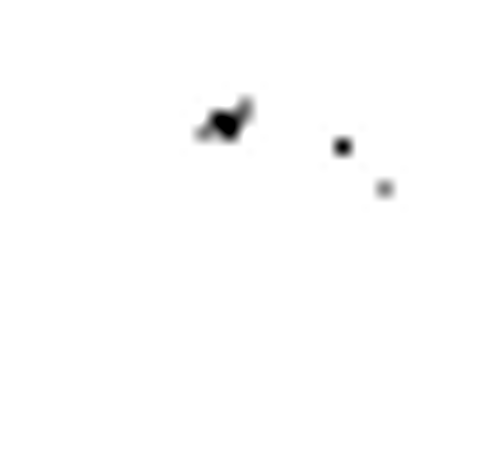

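The keyway edge shows faintly as a dark line about 3 mm off centre, running at roughly +37° from the safe's x. That is about 41° in world yaw. Next I fit the mouth centre and the key's offset in the grip.

```bash
python3 - <<'E'
from h import *
from scipy.optimize import minimize
I=np.load("lock.npz");a=cv2.imread("pics/lock.png");g=cv2.cvtColor(a,cv2.COLOR_BGR2GRAY)
m=(g<85).astype(np.uint8);m[:,:295]=0;m[:,331:]=0;m[:178]=0;m[207:]=0
n,l,st,ce=cv2.connectedComponentsWithStats(m);i=l[195,312];print("barrel",st[i],ce[i],onplane(I,ce[i],87),onplane(I,st[i][:2]+(st[i][2:4]-1)/2,87))
hsv=cv2.cvtColor(a,cv2.COLOR_BGR2HSV)
# outer flare at z=116 : white (low sat) column/row extents through the ring are mixed with plate; use Hough
c=cv2.HoughCircles(cv2.medianBlur(cv2.resize(g[160:230,280:345],None,fx=4,fy=4,interpolation=2),5),cv2.HOUGH_GRADIENT,1,20,param1=60,param2=20,minRadius=40,maxRadius=130)
for x,y,r in c[0][:5]:
    p=np.array([x,y])/4+[280,160]-.4;print("circ",p,r/4*244/321,r/4*215/321,onplane(I,p,116)[0,:2])
R=((hsv[...,0]<8)|(hsv[...,0]>172))&(hsv[...,1]>130)&(hsv[...,2]>60);R[:200]=0;R[:,:270]=0;R[:,370:]=0
n,l,st,ce=cv2.connectedComponentsWithStats(R.astype(np.uint8));k=1+st[1:,4].argmax();print("red",st[k]);R=l==k
rel=np.load("rel.npy");inv=np.linalg.inv(rel)
J=dict(mtx=I["mtx"],view=inv)
def sil(p):
    d,h,t=p;t=np.radians(t);P=[]
    for lz in(-21,21):
        for lx in(-12,12):
            for ly in(-7.8,7.8): P.append([-18.7+h+lx*np.cos(t)-lz*np.sin(t),ly,d+lz*np.cos(t)+lx*np.sin(t)])
    return cv2.convexHull(project(J,P).astype(np.float32))
def f(p):
    k=np.zeros((1600,2560),np.uint8);cv2.fillConvexPoly(k,(sil(p)*4+1.5).round().astype(int),1)
    k=cv2.resize(k.astype(np.float32),(640,400),interpolation=cv2.INTER_AREA);return np.abs(k-R).sum()
for fix in(0,1):
    F=(lambda p:f([p[0],p[1],0])) if not fix else f
    s=np.array([[0,0,0],[4,0,0],[0,4,0],[0,0,6.]]) ; s=s if fix else s[:3,:2]
    r=minimize(F,s[0],method="Nelder-Mead",options=dict(initial_simplex=s));print(r.x,r.fun,R.sum())
h=sil([0,0,0]).reshape(-1,2);print(h.min(0),h.max(0))
E
```

```text
barrel [301 183  24  24 451] [312.38580931 194.60532151] [[491.6677064  185.92744395  87.        ]] [[491.75377426 185.84686603  87.        ]]
circ [311.475 194.475] 9.653583 8.50623 [491.22739239 185.98078396]
circ [315.475 187.475] 24.590029 21.667444 [496.0921404  183.65587535]
circ [305.475 195.975] 16.950777 14.936137 [489.93308142 189.90917021]
circ [301.975 200.725] 13.777259 12.139797 [486.59355027 192.0108065 ]
circ [302.725 208.475] 8.11433 7.149922 [481.46152761 191.13064647]
red [ 298  219   41  109 4186]
[ 4.6864624  10.77627563] 418.4375 4186
[ 4.1521241  10.13338217  1.68417985] 418.0625 4186
[298.97675 217.22745] [340.98264 334.32925]
```

```bash
cat >> h.py <<'E'
LOCK=np.array([491.6,185.8])
def tcp(yaw,z,off=(0,-.7),lock=None):
    R=down(yaw); L=LOCK if lock is None else lock
    return np.r_[L-(off[0]*R[:2,1]+off[1]*R[:2,2]),z],R
def st(): 
    s=status.sense();print(round(s["time"],2),s["position"].round(2),"F",s["contact_force"].round(2),"M",s["ft_torque"].round(3),flush=True);return s
E
python3 - <<'E'
from h import *
p=status.sense()["position"];robot.movel([p[0],p[1],235],velocity=200)
P,R=tcp(-49,215);robot.move_to(P,R);robot.dwell(.4);s0=st()
robot.movel([*P[:2],178],velocity=80);robot.dwell(.3);st()
hit=robot.movel([*P[:2],150],velocity=25,stop_force=4);print(hit);st()
robot.dwell(.3);st()
E
```

```text
15.12 [490.93 185.39 215.31] F [ 0.27 -0.62 -1.04] M [-0.    -0.058 -0.008]
16.03 [491.38 185.39 178.47] F [-0.49  0.18 -0.96] M [ 0.016 -0.015  0.045]
False
17.3 [491.14 185.42 150.  ] F [ 1.67  1.5  -0.8 ] M [ 0.295 -0.289 -0.053]
17.6 [491.12 185.4  150.03] F [ 1.21  2.72 -1.14] M [ 0.367 -0.312 -0.005]
```

It's inside the bore without resistance, with only a small side force. Now I press lightly.

```bash
sed -i 's/LOCK=.*/LOCK=np.array([491.8,186.2])/' h.py; python3 - <<'E'
from h import *
P,R=tcp(-49,149);robot.movel(P,R,velocity=30);robot.dwell(.2);st()
for z in (147,145,144,143,142,141,140):
    robot.movel([*P[:2],z],velocity=20);robot.dwell(.2);s=st()
    if s["contact_force"][2]>4.5: break
E
```

```text
18.05 [491.17 185.62 148.89] F [ 1.33  0.51 -1.11] M [ 0.118 -0.204  0.035]
18.5 [491.06 185.74 146.84] F [-0.3   1.53 -0.9 ] M [ 0.188 -0.051 -0.019]
18.95 [491.11 185.76 144.86] F [ 0.09  0.57 -1.63] M [0.244 0.001 0.049]
19.4 [491.32 185.76 144.05] F [ 0.03  1.74 -0.81] M [ 0.301 -0.083 -0.02 ]
19.85 [491.31 185.76 143.  ] F [ 0.41  1.85 -0.62] M [ 0.3   -0.016 -0.025]
20.3 [491.26 185.76 141.97] F [ 0.09  2.37 -1.19] M [ 0.356 -0.096  0.017]
20.75 [491.25 185.74 140.95] F [-0.08  2.1  -1.54] M [ 0.4   -0.088 -0.011]
21.2 [491.26 185.74 139.95] F [-1.21  1.84 -0.76] M [ 0.338 -0.074  0.021]
```

No spring force below the barrel's rest height, so the blade may already be in the keyway. I'll keep going down carefully.

```bash
python3 - <<'E'
from h import *
P,R=tcp(-49,140)
for z in (138,136.5,135,134,133.2,132.4,131.6,131):
    robot.movel([*P[:2],z],velocity=20);robot.dwell(.15);s=st()
    if s["contact_force"][2]>4: break
im=optics.camera("side");cv2.imwrite("pics/s7.png",cv2.resize(im[100:200,210:330,::-1],(720,600),interpolation=2))
E
```

```text
21.6 [491.16 185.73 137.78] F [-0.02  1.96 -2.97] M [ 0.433 -0.087 -0.002]
22.0 [491.23 185.76 136.41] F [ 0.96  2.56 -1.05] M [ 0.466 -0.102 -0.027]
22.4 [491.26 185.75 134.94] F [ 0.81  2.15 -1.18] M [ 0.46  -0.055 -0.025]
22.8 [491.28 185.76 133.98] F [ 0.53  2.6  -0.38] M [ 0.471 -0.005  0.014]
23.2 [491.29 185.75 133.2 ] F [0.45 2.81 0.15] M [ 0.475 -0.028  0.019]
23.6 [491.37 185.78 132.54] F [-0.42  3.01  1.69] M [ 0.464  0.028 -0.029]
24.0 [491.42 185.78 131.82] F [-0.29  2.89  3.73] M [0.497 0.116 0.032]
24.4 [491.43 185.78 131.14] F [-0.42  2.3   4.71] M [ 0.489  0.111 -0.007]
```

View pics/s7.png

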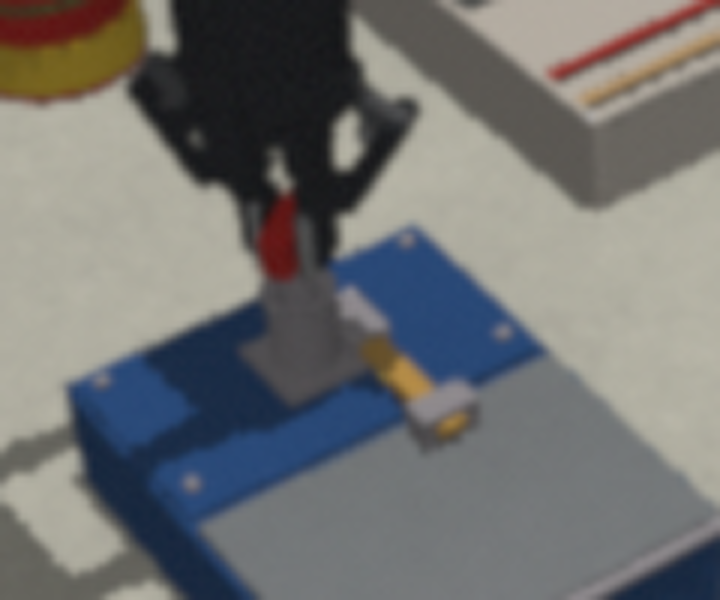

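Touch came at TCP z ≈ 133. That matches the keyway floor (predicted 132.3) and not the barrel's top (144). I project to confirm, then turn clockwise in small steps while watching the forces.

```bash
python3 - <<'E'
from h import *
S=optics.camera_info("side");c,s=np.cos(np.radians(41)),np.sin(np.radians(41))
for zz in (138,162): print(zz,[((project(S,[491.6+e*21*c,185.8+e*21*s,zz])[0]-[210,100])*6).round().tolist() for e in(-1,0,1)])
z=131.8
for yaw in range(-53,-94,-4):
    P,R=tcp(yaw,z);robot.movel(P,R,velocity=10);s=st()
    f=s["contact_force"]
    if np.linalg.norm(f)>14: print("STOP");break
print(s["qpos"].round(1))
im=optics.camera("top");cv2.imwrite("pics/t8.png",im[:,:,::-1])
E
```

```text
138 [[273.0, 278.0], [291.0, 249.0], [308.0, 221.0]]
162 [[267.0, 237.0], [285.0, 208.0], [303.0, 179.0]]
24.7 [491.3  185.8  131.69] F [-0.07  2.32  2.98] M [ 0.614 -0.109  0.012]
24.95 [491.14 186.08 131.69] F [-0.16  3.04  1.96] M [0.909 0.044 0.051]
25.2 [491.03 186.24 131.73] F [-0.31  4.48  2.32] M [1.163 0.084 0.03 ]
25.45 [491.04 186.27 131.74] F [-1.47  4.71  1.95] M [1.136 0.074 0.08 ]
25.7 [491.06 186.32 131.77] F [-0.68  4.69  3.04] M [1.136 0.027 0.107]
25.95 [491.06 186.36 131.75] F [-0.48  5.43  2.69] M [1.195 0.058 0.087]
26.2 [491.11 186.4  131.8 ] F [-1.04  5.84  2.35] M [1.137 0.01  0.048]
26.45 [491.12 186.43 131.8 ] F [-0.4   4.79  2.66] M [1.151 0.023 0.058]
26.7 [491.14 186.46 131.83] F [0.34 3.88 3.31] M [ 1.147 -0.022  0.061]
26.95 [491.17 186.49 131.82] F [-1.    5.09  2.54] M [1.185 0.042 0.074]
27.2 [491.22 186.52 131.85] F [-1.29  4.01  3.57] M [ 1.091 -0.003  0.153]
[  7.6   7.5 105.1   0.   67.4 100.3]
```

Turning took the expected torque of about 0.1 N·m, and the handle height matches home. I'll turn 10° more, then look at the bolt.

```bash
python3 - <<'E'
from h import *
for yaw in (-97,-101,-103):
    P,R=tcp(yaw,131.8);robot.movel(P,R,velocity=10);s=st()
robot.dwell(.3);st()
t=optics.camera("top");sd=optics.camera("side")
a=cv2.resize(cv2.imread("pics/top0.png")[195:245,200:270],(420,300),interpolation=2)
b=cv2.resize(t[195:245,200:270,::-1],(420,300),interpolation=2);c=cv2.resize(sd[130:190,230:300,::-1],(350,300),interpolation=2)
d=cv2.resize(cv2.imread("pics/side0.png")[130:190,230:300],(350,300),interpolation=2)
cv2.imwrite("pics/v8.png",np.vstack([np.hstack([a,d]),np.hstack([b,c])]))
E
```

```text
27.5 [491.23 186.58 131.87] F [0.32 5.14 3.3 ] M [ 1.154 -0.059  0.028]
27.75 [491.24 186.6  131.87] F [0.77 4.79 3.3 ] M [ 1.106 -0.073  0.076]
28.0 [491.28 186.57 131.88] F [0.5  5.08 2.33] M [ 1.119 -0.054  0.069]
28.3 [491.28 186.6  131.89] F [0.77 5.63 2.8 ] M [ 1.143 -0.069  0.035]
```

View pics/v8.png

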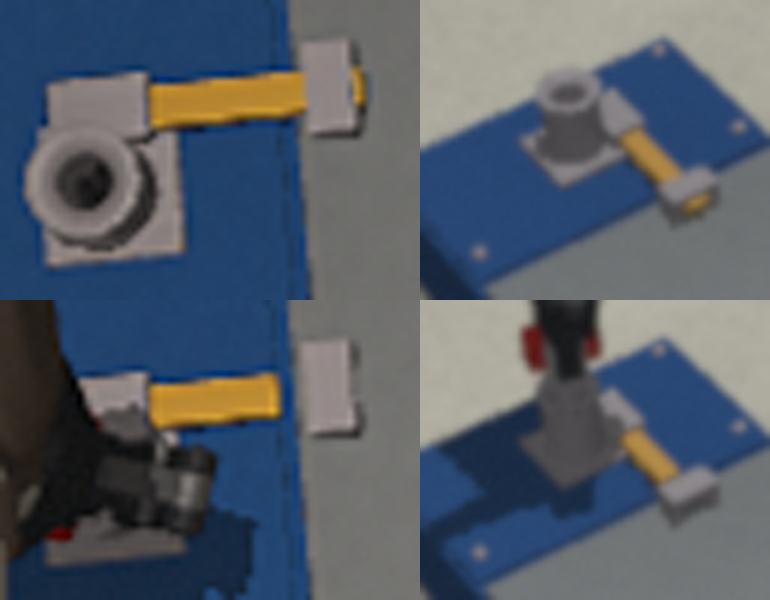

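The bolt end has drawn back about 26 mm and is clear of the staple, so the barrel is at about 0.69 rad. I'll turn a little further for margin, release and retreat.

```bash
python3 - <<'E'
from h import *
P,R=tcp(-107,131.8);robot.movel(P,R,velocity=10);robot.dwell(.2);st()
fingers.grip(45);robot.dwell(.3);st()
robot.movel([P[0],P[1],200],velocity=60);robot.dwell(.2);s=st()
robot.movel([P[0]-130,P[1]-130,260],velocity=200);robot.dwell(.5);st()
t=optics.camera("top");sd=optics.camera("side")
b=cv2.resize(t[190:250,190:275,::-1],(425,300),interpolation=2);c=cv2.resize(sd[120:190,220:300,::-1],(343,300),interpolation=2)
cv2.imwrite("pics/v9.png",np.hstack([b,c]))
S=optics.camera_info("side")
print([((project(S,[491.6,185.8,z])[0]-[220,120])*[343/80,300/70]).round().tolist() for z in(116,138,162)])
E
```

```text
28.85 [491.28 186.58 131.86] F [0.75 4.42 3.09] M [ 1.11  -0.109  0.016]
29.54 [491.13 186.35 131.79] F [-0.23 -0.7   0.3 ] M [-0.006  0.049 -0.048]
31.02 [490.93 186.38 199.63] F [ 0.38 -0.53 -0.39] M [ 0.055 -0.041 -0.021]
32.64 [361.13  56.5  259.92] F [ 0.42 -0.76 -0.1 ] M [ 0.029 -0.054 -0.012]
[[169.0, 119.0], [165.0, 92.0], [161.0, 63.0]]
```

View pics/v9.png

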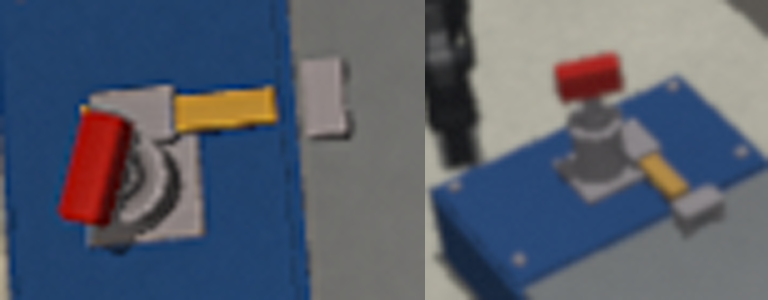

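```bash
python3 -c "
from workcell import job;print(job.close_job())"
```

```text
the job is handed in; nothing more can be done
None
```

The key is home in the safe's lock, turned clockwise with the bolt drawn back, and let go. I handed the job in at about 33 s; no verdict is reported.

**What I did:**
- I took the small red key from the block and found the lock and the faint keyway edge with the wrist camera. The keyway read about +37° from the safe's x axis.
- I lowered the key already turned to that angle, and it went straight in. No back-and-forth turning was needed, so I did none.
- I then turned it 58° clockwise, which includes the play in the keyway, opened the fingers and drew the arm away.

**Last checks:**
- **Key depth:** in the side picture the handle is where a fully home key should be, at z 138–162 mm. The key looks upright.
- **Bolt:** the top pictures show it clear of its staple, drawn about 26 mm before the last 4° of turn and roughly 29 mm after. That puts the barrel at about 0.7–0.78 rad.
- **Forces:** the wrist force stayed below about 7 N in every reading. It fell to about zero once the key was released.
- **Bystanders:** I never touched the pot, ink jar or squeegee, but I did not measure their positions again at the end.

**One disagreement:** the top camera put the lock about 4 mm from where the wrist camera did. I trusted the wrist camera, and the key went in cleanly.

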